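Shut off the under-sink water filter and clip its dial guard on

TASK

Shut off the water filter: pull its dial straight up to unlock it, turn it until its pointer nose is at the single long ridge (the notch between the lugs), and push it back down fully home in that notch. Then set the U-shaped guard astride the dial with its feet inside the two side hooks, press it straight down until both hooks have clicked over its feet, and let go. Leave the other things on the cupboard base where they are.

Things in the scene. Friction and masses are not known exactly. Their poses are not given: they have to be found in the camera images.
- guard_seat (a point): Point on the top face of the fixed filter housing, on the dial's axis. Grey box 100 (x) by 150 (y) by 60 mm high, so 60 mm above the cupboard base; a white cartridge lies behind it, out to x = +125 mm, 73 mm high. Axes: z up, x towards the long ridge and cartridge, y through the two hooks. With the guard seated, guard_grip is 61 mm straight above this (2 mm play).
- long_ridge (a point): Middle of the single long ridge (9 mm, radial) on the housing top: shut off. 44 mm from the dial's axis on its +x side. Round the dial, 25 to 40 mm out, rounded lugs 9 mm high form a gate: a notch at this ridge between lugs at -0.30 and +0.30 rad, a barrier from 0.30 to 0.50, then the running range with three short ridges as far as a lug at 1.75 rad (anticlockwise from above).
- dial_grip (a point): Middle of the bar grip of the black dial: 42 mm long (x), 14 mm thick (y, grip across this), 26 mm high (13 mm either way). Below it a skirt 48 mm across, 12 mm thick. Axes: z up, x along the bar towards the pointer nose, a 6 mm rod at the skirt's foot, its tip 34 mm from the axis. With the dial home this point is 27 mm above guard_seat; it rises with the dial.
- dial (a joint): Dial angle, rad, anticlockwise from above: 0 with the nose at the long ridge (shut off). Starts in the running range, 0.8 to 1.45, so turn it clockwise. Turns easily (0.03 N m) when pulled up; pushed in, the lugs bar it. The notch has about 0.09 rad play either way; its rounded lugs lead the nose in from up to about 0.2 rad off if the dial is free to turn.
- dial_stem (a joint): How far the dial is pulled up, m: 0 fully home, 0.012 fully out. The nose clears the lugs above 0.008. It stays where it is left (friction about 2.5 N).
- guard_grip (a point): Middle of the finger rib on the loose grey guard (80 g), an upside-down U standing on the base. Rib 44 mm long (y), 12 mm thick (x, grip across this), 26 mm high (13 mm either way), on a plate 30 x 98 x 5 mm. Soles 61 mm below this point. Legs 24 mm wide, inner faces 88 mm apart; outward feet 5 mm thick, 112 mm over both. Axes: z up, y through both feet; same either way round.
- guard: The guard's body, axes as guard_grip, origin midway between its soles. The plate's underside is 43 mm above the soles and clears the dial (40 mm above the housing top when home) only when the dial is home.
- hook_left (a joint): Bend of the snap hook on the +y side of the filter, rad: 0 at rest (closed), about 0.08 as a foot passes, sprung. Hooks stand 21 mm above the housing top at y = +59.5 and -59.5 mm from guard_seat, 20 mm wide; sloped heads reach in to +-53 mm and hold the top of the feet. Pressing the guard past both takes roughly 4 to 12 N in all.
- hook_right (a joint): The same for the hook on the -y side.
- dispenser: Bystander, to be left alone: a stainless steel push dispenser, 72 mm across and 162 mm tall. Origin at the centre of its underside.
- colander: Bystander, to be left alone: an upturned green plastic colander, 210 mm across and 98 mm tall. Origin at the centre of its underside.
- dustpan: Bystander, to be left alone: a yellow dustpan 220 mm wide. Origin at the centre of its underside.
- scraper: Bystander, to be left alone: a flat bamboo pot scraper, 85 x 60 x 11 mm, lying. Origin at the centre of its underside.
- tin: Bystander, to be left alone: a small aluminium tin, 52 mm across and 55 mm tall. Origin at the centre of its underside.
- detergent: Bystander, to be left alone: a clear plastic detergent bottle, 68 mm across and 190 mm tall. Origin at the centre of its underside.
Things that resemble listed ones, but are neither listed nor needed, are in the scene too. Of the things shaped like the guard, the grey one is meant.

How it is judged (in metres and radians):
On the way, in this order (a step that is already met when the one before it is completed fails the run):
1. the dial is pulled up clear of the lugs (value of joint dial_stem above 0.007 m), for 0.1 s.
2. while out, the dial is turned to the notch (value of joint dial_stem above 0.004 m and value of joint dial between -0.3 and 0.3 rad), for 0.05 s.
3. the dial is pushed fully home in the shut-off notch (value of joint dial_stem below 0.002 m and value of joint dial between -0.17 and 0.17 rad), for 0.2 s.
At the end, for the whole second after the job is handed in: The dial is fully home (within 2 mm) with its nose in the shut-off notch (within 0.17 rad); the guard stands upright astride it on the housing, within 8 mm along and 6 mm across of its seat and within 3 mm of fully down, at rest, with both hooks closed (under 0.03 rad) over its feet (all of step 3 and x of guard_grip in the frame of guard_seat between -0.008 and 0.008 m and y of guard_grip in the frame of guard_seat between -0.006 and 0.006 m and z of guard_grip in the frame of guard_seat between 0.058 and 0.0635 m and value of joint each of hook_left, hook_right below 0.03 rad and angle between guard_grip's own z axis and vertical below 0.06 rad and angle between the x axis of guard_grip and the x axis of guard_seat, either way round below 0.2 rad and linear speed of guard below 0.01 m/s); the robot touches nothing.
It fails at once if a bystander is pushed more than 30 mm away (distance of any of dispenser, colander, dustpan, scraper, tin, detergent from where it was at the start of the episode above 0.03 m).
It also fails if it takes over 56 s, if anything falls off the work surface, if the arm or the gripper's body presses on something with over 40 N, if the wrist force passes 120 N, or if a joint passes its speed limit or range.

ROBOT

A 6-joint arm with a two-finger parallel gripper is mounted at the origin on the work surface. World frame = base frame: x ahead of the robot, y to its left, z up, the work surface at z = 0. Lengths are in mm, angles in rad, forces in N, time in s.
With the tool pointing down it reaches from about 325 to 850 mm from the base axis. Payload 4.4 kg.
Tool frame: the origin (TCP) lies at the very end of the fingers, on their centre line; the grasp point (between the pads) lies 19 mm behind it (bot.grip_depth is the distance from the TCP to the grasp point, in mm); z points along the fingers, y is the line along which they close (so a half turn about z gives the same grasp; the last joint's range is limited). The gripper opens to 94 mm and grips with 3 to 60 N. Pads are 16 mm wide; open, the fingers measure 119 mm over their backs; the gripper's body (75 mm by 177 mm) begins 78 mm behind the grasp point.
Start: joints at [-1.415, 0.207, 1.542, -0, 1.393, -0.15], TCP at [173.643, -548.156, 205.447] pointing down, gripper open.
Joint ranges: [-2.73, 2.73], [-0.86, 2.22], [0.23, 2.46], [-1.11, 4.25], [0.08, 2.63], [-2.82, 2.82]. Speed limits (rad/s): [2.79, 2.79, 3.14, 3.14, 3.14, 3.14].

INTERFACE

Orientations are given as a unit quaternion [x, y, z, w].
In Python, from bench import telemetry, imaging, order, spotter, bot gives the robot as it stands.
- The arm moves only by the tool send_rows, never from a script. Its argument "steps" is a list that holds one entry, the list of rows, each a list of 7 numbers: the shift along the tool's x, y, z in m, then the turn, a rotation vector about the tool's x, y, z in degrees, then the finger opening in m, from 0 to 0.094. In form: [[[x, y, z, ax, ay, az, gripper], ...]]. A call has 1 to 20 rows; each row shifts and turns the commanded pose from where the row before left it, along the tool's axes as they then stand; what a row does not reach is not made up. A row lasts 1/12 s, in which the tool goes at most 41.7 mm and 7.16 degrees, less where a joint would pass 70% of its speed; a pose out of reach is approached as far as the arm can. A call with a gripper value outside its range is refused whole. The fingers move at their own pace and stop on an object; "newtons" is the grip in N (left out, the last holds). Time passes only in rows, so rows that do not move let the fingers close. It gives the time, the measured TCP pose, the force, the opening and the grip force at its end, in the units of the state.
- telemetry.sense(): the state, without advancing time (a new reading comes with each control period).
- imaging.snapshot(name): name is "side" or "top" or "wrist"; returns a dict with "frame" (384x512x3 uint8, red, green, blue), "depth" (384x512 float32, mm along the optical axis (not along the pixel's ray), 0 where there is no reading), "fx", "fy", "cx", "cy" (pixels), "origin" and "orientation" of the camera in the world. Camera axes: x right, y up, looking along -z (the intrinsics and any distortion apply to the point x, -y, -z); pixel columns grow to the right and rows downward; lengths in mm; the calibration is good to about 2 mm. A picture is of the moment at which its call begins.
- order.close_job(): hands the job in; it is judged then, once.
Trained networks look in a picture, given as the dict that the camera call returned (one of the last four; its "shot" number tells which), for a name from the list of things; names that differ only in an ending like _2 or _b are one class to them, and where a whole thing is asked for, a point or a joint stands for the part that bears it (a point fixed in the world has none). Each returns a list of dicts, best first, with "p" (0 to 1); they miss things now and then, are a little off and sometimes report something else, mostly with a low value. They report only what shows in the picture. A call takes as long as a camera call. They do not tell look-alikes from the thing itself.
- spotter.find_in(picture, query): "uv" ([column, row] in pixels, amid what is visible of it).
- spotter.regions_of(picture, query): "pixels" (384x512 bool, what is visible of it) and "uv" ([column, row] in pixels, amid what is visible of it).
The state is a dict: "time": time; "joint_positions": joint angles; "dq": joint speeds; "effort": joint torques, N m; "eef_pos": TCP position; "eef_rot": TCP orientation; "ft_force": force on the tool from outside, world axes, zero at the start; "wrist_torque": the same for the moment, N m; "grip_width": finger opening in mm; "grip_force": force on a finger pad.
Only numpy, scipy, OpenCV 4.12 (cv2) and the standard library are available. Lean on these libraries where they do the work, as an engineer would, in place of code of your own. Each camera call takes 0.05 s, during which the arm holds its last target. There are 200 camera calls.

## Working session

There is one attempt and no reset: what is moved stays moved. The work goes in short steps, Python scripts to look and compute and a tool call to move; the robot and the scene stay as the last step left them, time stands still between calls to the robot, and variables do not carry over. Pictures are saved under pics/ and viewed, at most 10 in all, crops included, and the job is handed in when it is done.

Besides the shell and the picture viewer there is one more tool, called after ">>>" by a JSON object that holds its "op" and its "data". send_rows: Moves the arm, as the interface text tells. Its arguments: {"type":"object","properties":{"steps":{"type":"array"},"newtons":{"type":"number"}},"required":["steps"]}

```bash
mkdir -p pics
cat > h.py <<'E'
import numpy as np, cv2
from scipy.spatial.transform import Rotation as R
from bench import telemetry, imaging, order, spotter, bot
def world(s, uv=None):
    """world points (mm) for whole image, or at uv"""
    d=s["depth"]; v,u=np.mgrid[0:d.shape[0],0:d.shape[1]]
    P=np.stack([(u-s["cx"])/s["fx"]*d,-(v-s["cy"])/s["fy"]*d,-d],-1)
    W=P@R.from_quat(s["orientation"]).as_matrix().T+np.array(s["origin"])
    W[d==0]=np.nan
    return W
def save(name,img): cv2.imwrite("pics/"+name,cv2.cvtColor(img,cv2.COLOR_RGB2BGR))
E
python3 - <<'E'
from h import *
ims=[]
st=telemetry.sense(); print(st["eef_pos"],st["eef_rot"],st["ft_force"],st["time"])
for n in ("top","side"):
    s=imaging.snapshot(n); W=world(s); ims.append(s["frame"])
    print(n,[k for k in s if k not in("frame","depth")],s["origin"],s["orientation"],s["fx"],s["cx"])
    for q in ("dial_grip","guard_grip","guard","hook_left","hook_right","tin","scraper","dispenser","colander","dustpan","detergent"):
        for r in spotter.regions_of(s,q)[:4]:
            m=r["pixels"]; w=W[m]
            print(n,q,round(r["p"],2),np.round(r["uv"]),m.sum(),np.round(np.nanmedian(w,0)),"zmax",np.round(np.nanpercentile(w[:,2],95)),"rgb",np.median(s["frame"][m],0))
save("a.png",cv2.resize(np.vstack(ims),(0,0),fx=.78,fy=.78))
E
```

```text
[ 173.51507271 -547.36062407  204.32984665] [ 9.88262207e-01  1.52763131e-01  9.77645886e-06 -1.11157398e-03] [0.6658431  0.27945179 0.05331766] 0.0
top ['fx', 'fy', 'cx', 'cy', 'origin', 'orientation', 'shot'] [ 372.1464496  -109.19575851 1354.78054436] [-0.05403156  0.04848069  0.7096633  -0.70079114] 467.05925278186413 260.06085675569125
top dial_grip 0.52 [165. 193.] 223 [550. 163.  75.] zmax 101.0 rgb [27. 25. 24.]
top guard_grip 0.86 [284. 242.] 426 [ 418. -169.   47.] zmax 75.0 rgb [38. 70. 41.]
top guard_grip 0.77 [238. 186.] 358 [582. -31.  48.] zmax 75.0 rgb [111.  94.  44.]
top guard_grip 0.74 [292. 149.] 389 [ 669. -199.   47.] zmax 75.0 rgb [108.  65.  74.]
top guard_grip 0.71 [285. 196.] 398 [ 539. -173.   48.] zmax 74.0 rgb [64. 61. 60.]
top guard 0.91 [286. 197.] 392 [ 539. -170.   48.] zmax 75.0 rgb [64. 61. 60.]
top guard 0.75 [285. 241.] 388 [ 421. -169.   48.] zmax 75.0 rgb [37. 69. 40.]
top guard 0.7 [238. 184.] 353 [581. -35.  48.] zmax 75.0 rgb [111.  94.  44.]
top guard 0.63 [299. 154.] 339 [ 669. -199.   48.] zmax 75.0 rgb [108.  65.  74.]
top hook_left 0.54 
[... 1621 characters left out ...]
9. 105.  72.] zmax 80.0 rgb [42.5 41.5 42.5]
side tin 0.96 [297. 191.] 394 [708. -17.  40.] zmax 56.0 rgb [98. 95. 95.]
side tin 0.59 [282. 140.] 921 [764. 212.  86.] zmax 178.0 rgb [107. 104.  98.]
side scraper 0.63 [195. 219.] 469 [427. -19.   7.] zmax 11.0 rgb [126. 101.  69.]
side dispenser 0.73 [307. 157.] 1188 [774.  60.  90.] zmax 160.0 rgb [67.5 70.  68. ]
side colander 0.71 [335. 344.] 9266 [ 551. -516.   76.] zmax 99.0 rgb [22. 62. 30.]
side colander 0.44 [226. 167.] 31 [550. 105.  72.] zmax 78.0 rgb [42. 41. 42.]
side dustpan 0.58 [186. 350.] 9487 [ 338. -404.    4.] zmax 39.0 rgb [154. 128.  45.]
side detergent 0.63 [282. 141.] 967 [765. 213.  89.] zmax 180.0 rgb [109. 105. 100.]
```

View pics/a.png

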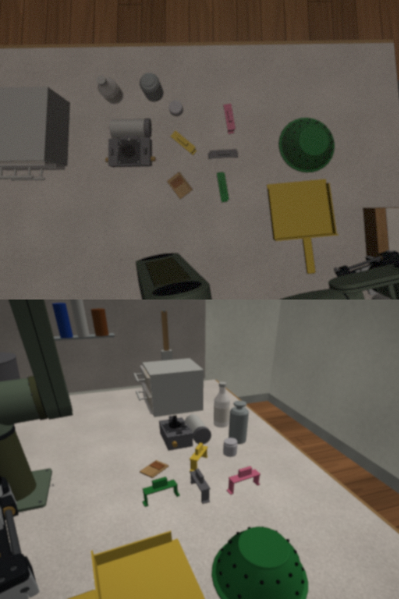

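Run:
```python
from h import *
s=imaging.snapshot("top"); W=world(s); f=s["frame"]
c=f[140:250,110:330]; save("b.png",cv2.resize(c,(770,385),interpolation=cv2.INTER_CUBIC)) 
for q in ("guard_grip","guard","dial_grip"):
  for r in spotter.regions_of(s,q):
    m=r["pixels"]&(W[...,2]>(68 if q!="dial_grip" else 94)); w=W[m]
    if len(w)<5: continue
    (cx,cy),(a,b),t=cv2.minAreaRect(w[:,:2].astype(np.float32))
    e,v=np.linalg.eigh(np.cov(w[:,:2].T)); print(q,np.round(r["uv"]),len(w),"c",round(cx,1),round(cy,1),"size",round(a),round(b),"mean",w.mean(0).round(1),"long axis deg",np.degrees(np.arctan2(v[1,1],v[0,1])).round(1))
# housing top
m=(abs(W[...,2]-60)<5)&(abs(W[...,0]-550)<150)&(abs(W[...,1]-160)<150); w=W[m][:,:2].astype(np.float32)
print("housing",len(w),cv2.minAreaRect(w),np.median(W[m][:,2]))
```

```text
guard_grip [286. 196.] 66 c 541.3 -174.7 size 12 44 mean [ 540.9 -175.4   72.9] long axis deg 92.2
guard_grip [285. 240.] 71 c 423.0 -169.6 size 43 12 mean [ 422.9 -169.4   72.7] long axis deg -172.3
guard_grip [295. 149.] 62 c 677.9 -199.2 size 43 12 mean [ 677.5 -198.8   72.8] long axis deg -172.5
guard_grip [235. 185.] 67 c 587.0 -28.0 size 43 12 mean [586.6 -28.4  73.1] long axis deg 50.9
guard [285. 240.] 71 c 423.0 -169.6 size 43 12 mean [ 422.9 -169.4   72.7] long axis deg -172.3
guard [297. 154.] 62 c 677.9 -199.2 size 43 12 mean [ 677.5 -198.8   72.8] long axis deg -172.5
guard [284. 199.] 66 c 541.3 -174.7 size 12 44 mean [ 540.9 -175.4   72.9] long axis deg 92.2
guard [235. 184.] 67 c 587.0 -28.0 size 43 12 mean [586.6 -28.4  73.1] long axis deg 50.9
guard [162. 193.] 222 c 551.4 165.0 size 43 43 mean [549.8 163.8  82.9] long axis deg 73.9
dial_grip [163. 190.] 78 c 551.5 165.3 size 42 14 mean [551.  164.4  99.2] long axis deg 70.7
housing 1842 ((586.9956665039062, 165.88253784179688), (171.39100646972656, 151.1521759033203), 0.995400607585907) 59.524098485442664
```

View pics/b.png

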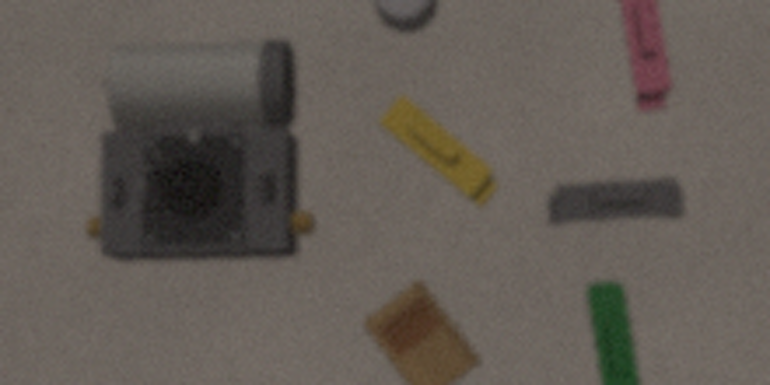

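Run:
```python
from h import *
for n in("top","side"):
  s=imaging.snapshot(n); W=world(s)
  m=(W[...,2]>110)&(W[...,1]>0)&(W[...,0]>250)&(W[...,0]<900)
  k,l,st,c=cv2.connectedComponentsWithStats(m.astype(np.uint8))
  for i in range(1,k):
    if st[i,4]>60: w=W[l==i]; print(n,st[i],"min",np.nanpercentile(w,1,0).round(),"max",np.nanpercentile(w,99,0).round())
s=imaging.snapshot("top");W=world(s)
for side in(1,-1):
  m=(abs(W[...,0]-551)<18)&(abs(side*(W[...,1]-165.3)-59)<12)&(W[...,2]>70); w=W[m]; print("hook",side,len(w),np.nanmedian(w,0).round(1),np.ptp(w,0).round(1))
```

```text
top [179  93  27  27 555] min [750.  50. 113.] max [815. 117. 164.]
top [124  96  27  27 525] min [744. 203. 111.] max [806. 265. 192.]
top [   0  111   76  118 7800] min [456. 407. 115.] max [750. 562. 204.]
side [   98     0   163   123 15723] min [256. 406. 115.] max [890. 897. 455.]
side [275 106  20  29 360] min [742. 204. 111.] max [800. 246. 190.]
side [295 130  24  24 438] min [749.  49. 110.] max [811. 103. 162.]
hook 1 26 [551.  221.5  78.3] [19.   7.6 16.5]
hook -1 23 [551.2 107.1  75.8] [19.2  7.8 13.7]
```

Grey guard chosen at top px (286,197). Look-alikes are yellow (236,183), green (285,240) and pink (295,149). The filter is at (163,193), with the cartridge on its +x side. The crop agrees with all of this. I'll set off to above the dial.

>>> {"op": "send_rows", "data": {"steps": [[[0,0,0,0,0,-6.64,0.06],[0,0,0,0,0,-6.64,0.06],[0,0,0,0,0,-6.64,0.06],[0,0,0,0,0,-6.64,0.06],[0,0,0,0,0,-6.64,0.06],[0,0,0,0,0,-6.64,0.06],[0,0,0,0,0,-6.64,0.06],[0,0,0,0,0,-6.64,0.06]]]}}

```text
time: 2.22
eef_pos: [173.7, -548.1, 205.4]
eef_rot: [0.814, 0.581, 0.0, -0.0]
ft_force: [0.4, 0.6, 0.6]
grip_width: 59.9
grip_force: 0.0
```

>>> {"op": "send_rows", "data": {"steps": [[[0.0398,0.006,0.0022,0,0,0,0.06],[0.0398,0.006,0.0022,0,0,0,0.06],[0.0398,0.006,0.0022,0,0,0,0.06],[0.0398,0.006,0.0022,0,0,0,0.06],[0.0398,0.006,0.0022,0,0,0,0.06],[0.0398,0.006,0.0022,0,0,0,0.06],[0.0398,0.006,0.0022,0,0,0,0.06],[0.0398,0.006,0.0022,0,0,0,0.06],[0.0398,0.006,0.0022,0,0,0,0.06],[0.0398,0.006,0.0022,0,0,0,0.06],[0.0398,0.006,0.0022,0,0,0,0.06],[0.0398,0.006,0.0022,0,0,0,0.06],[0.0398,0.006,0.0022,0,0,0,0.06],[0.0398,0.006,0.0022,0,0,0,0.06],[0.0398,0.006,0.0022,0,0,0,0.06],[0.0398,0.006,0.0022,0,0,0,0.06],[0.0398,0.006,0.0022,0,0,0,0.06],[0.0398,0.006,0.0022,0,0,0,0.06],[0.0398,0.006,0.0022,0,0,0,0.06],[0.0398,0.006,0.0022,0,0,0,0.06]]]}}

```text
time: 3.88
eef_pos: [550.6, 165.6, 161.4]
eef_rot: [0.815, 0.579, 0.0, 0.0]
ft_force: [0.6, -0.2, 0.3]
grip_width: 59.8
grip_force: 0.0
```

```bash
cat >> h.py <<'E'
def pose():
    t=telemetry.sense(); M=R.from_quat(t["eef_rot"]).as_matrix()
    return t,np.array(t["eef_pos"]),M,np.degrees(np.arctan2(M[1,0],M[0,0]))
def plan(xyz):
    """tool-frame shift (mm) to bring the TCP to xyz"""
    t,p,M,psi=pose(); return (M.T@(np.array(xyz)-p)).round(1)
def show():
    t,p,M,psi=pose(); print("t",round(t["time"],2),"tcp",p.round(1),"psi",psi.round(2),"tilt",np.degrees(np.arccos(-M[2,2])).round(2),"F",np.round(t["ft_force"],1),"w",round(t["grip_width"],1),"gf",round(t["grip_force"],1))
E
python3 - <<'E'
from h import *
show()
s=imaging.snapshot("wrist"); W=world(s); save("c.png",s["frame"])
for q in("dial_grip","hook_left"):
  for r in spotter.regions_of(s,q)[:2]:
    w=W[r["pixels"]]; print(q,r["p"],r["uv"],np.nanmedian(w,0),np.nanpercentile(w[:,2],98))
m=(W[...,2]>94)&(W[...,2]<115)&(np.hypot(W[...,0]-551,W[...,1]-165)<35); w=W[m]
print("dial top",len(w),cv2.minAreaRect(w[:,:2].astype(np.float32)),w.mean(0),)
e,v=np.linalg.eigh(np.cov(w[:,:2].T)); print(np.degrees(np.arctan2(v[1,1],v[0,1])))
m=(abs(W[...,2]-60)<4); print(np.nanmin(W[m],0),np.nanmax(W[m],0))
E
```

```text
t 3.88 tcp [550.6 165.6 161.4] psi 70.73 tilt 0.02 F [ 0.6 -0.2  0.3] w 59.8 gf 0.0
dial_grip 0.67 [251.0, 201.9] [551.86344931 170.15657942  74.16622628] 100.55191888748683
hook_left 0.48 [228.8, 145.8] [549.18294183 224.11334022  76.76163182] 81.1639035456981
hook_left 0.28 [250.3, 200.8] [551.73895373 170.52089461  74.01819803] 100.53003641490955
dial top 836 ((549.8157348632812, 166.82589721679688), (41.64457321166992, 13.967803955078125), 70.2862319946289) [549.94870092 167.77617325  99.33210699]
69.93813068946113
[498.61194497 -39.31305136  56.00435236] [788.31107311 267.0861298   63.99863506]
```

View pics/c.png

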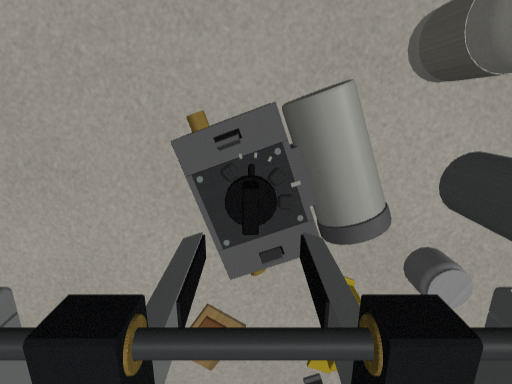

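The wrist view shows the dial at (251,202) with its nose up, the long ridge at (296,184), and nothing in the fingers' way. I'll descend so the fingertips stop just above the skirt top (z 74), then close.

>>> {"op": "send_rows", "data": {"steps": [[[0.0005,-0.0005,0.015,0,0,0,0.06],[0,0,0.015,0,0,0,0.06],[0,0,0.015,0,0,0,0.06],[0,0,0.015,0,0,0,0.06],[0,0,0.012,0,0,0,0.06],[0,0,0.008,0,0,0,0.06],[0,0,0.004,0,0,0,0.06],[0,0,0,0,0,0,0.06],[0,0,0,0,0,0,0.005],[0,0,0,0,0,0,0.005],[0,0,0,0,0,0,0.005],[0,0,0,0,0,0,0.005],[0,0,0,0,0,0,0.005],[0,0,0,0,0,0,0.005],[0,0,0,0,0,0,0.005],[0,0,0,0,0,0,0.005]]], "newtons": 20}}

```text
time: 5.37
eef_pos: [548.5, 164.5, 77.5]
eef_rot: [0.816, 0.579, -0.001, -0.001]
ft_force: [-3.8, 1.1, 4.7]
grip_width: 14.0
grip_force: 20.0
```

>>> {"op": "send_rows", "data": {"steps": [[[0,-0.0015,0,0,0,0,0.005],[0,0,-0.003,0,0,0,0.005],[0,0,-0.003,0,0,0,0.005],[0,0,-0.003,0,0,0,0.005],[0,0,-0.002,0,0,0,0.005],[0,0,0,0,0,0,0.005],[0,0,0,0,0,0,0.005],[0,0,0,0,0,0,0.005]]], "newtons": 25}}

```text
time: 6.03
eef_pos: [548.4, 164.5, 89.0]
eef_rot: [0.816, 0.579, 0.0, 0.0]
ft_force: [0.1, -0.2, 1.0]
grip_width: 14.0
grip_force: 25.0
```

Run:
```python
from h import *
show()
for n in ("wrist","top"):
  s=imaging.snapshot(n); W=world(s)
  m=(W[...,2]>66)&(W[...,2]<100)&(np.hypot(W[...,0]-550,W[...,1]-166)<25); w=W[m]
  print(n,len(w),np.histogram(w[:,2],bins=np.arange(66,101,3)))
  if n=="wrist": save("d.png",s["frame"])
```

```text
t 6.03 tcp [548.4 164.5  89. ] psi 70.7 tilt 0.02 F [ 0.1 -0.2  1. ] w 14.0 gf 25.0
wrist 1856 (array([   3,    0,    7,   80,   84,  218, 1110,   45,   59,   96,  112]), array([66, 69, 72, 75, 78, 81, 84, 87, 90, 93, 96, 99]))
top 53 (array([ 0,  0,  0,  4,  8, 11, 15,  7,  2,  1,  4]), array([66, 69, 72, 75, 78, 81, 84, 87, 90, 93, 96, 99]))
```

View pics/d.png

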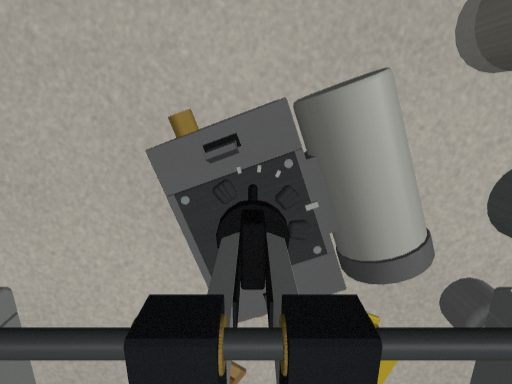

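The wrist view shows the skirt raised to about z 85, so the dial is out roughly 11 mm with its nose at (252,190). Next I turn it about 70° clockwise.

>>> {"op": "send_rows", "data": {"steps": [[[0,-0.0002,0,0,0,3.5,0.005],[0,-0.0002,0,0,0,7,0.005],[0,-0.0002,0,0,0,7,0.005],[0,-0.0002,0,0,0,7,0.005],[0,-0.0002,0,0,0,7,0.005],[0,-0.0002,0,0,0,7,0.005],[0,-0.0002,0,0,0,7,0.005],[0,-0.0002,0,0,0,7,0.005],[0,-0.0002,0,0,0,7,0.005],[0,-0.0002,0,0,0,7,0.005],[0,0,0,0,0,3.5,0.005],[0,0,0,0,0,0,0.005],[0,0,0,0,0,0,0.005]]]}}

```text
time: 7.22
eef_pos: [546.4, 167.3, 88.6]
eef_rot: [1.0, 0.007, -0.001, -0.001]
ft_force: [-3.3, 5.3, 0.8]
grip_width: 13.9
grip_force: 25.0
```

Run:
```python
from h import *
show()
s=imaging.snapshot("wrist"); W=world(s); save("e.png",s["frame"])
for r in spotter.regions_of(s,"hook_left")[:3]:
    w=W[r["pixels"]]; print(r["p"],r["uv"],np.nanmedian(w,0))
```

```text
t 7.22 tcp [546.4 167.3  88.6] psi 0.8 tilt 0.15 F [-3.3  5.3  0.8] w 13.9 gf 25.0
0.8 [169.0, 232.4] [550.8861791  222.35542813  75.79851039]
```

View pics/e.png

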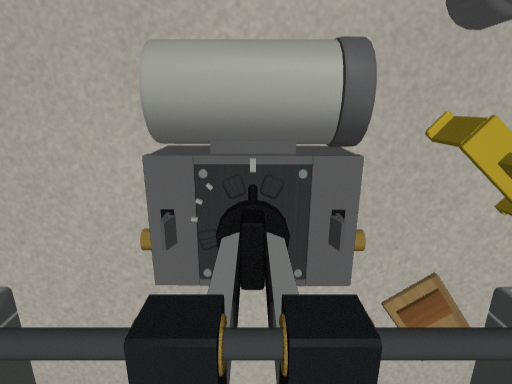

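The wrist view shows the nose at (252,193) between the two lugs, pointing at the long ridge (253,164). I'll push it home.

>>> {"op": "send_rows", "data": {"steps": [[[0.001,-0.0012,0,0,0,0,0.005],[0,0,0.003,0,0,0,0.005],[0,0,0.003,0,0,0,0.005],[0,0,0.003,0,0,0,0.005],[0,0,0.002,0,0,0,0.005],[0,0,0.002,0,0,0,0.005],[0,0,0,0,0,0,0.005],[0,0,0,0,0,0,0.005],[0,0,0,0,0,0,0.005],[0,0,0,0,0,0,0.005]]]}}

```text
time: 8.15
eef_pos: [546.6, 167.4, 77.4]
eef_rot: [1.0, 0.007, -0.002, 0.0]
ft_force: [-9.3, 1.5, 14.2]
grip_width: 13.5
grip_force: 25.0
```

>>> {"op": "send_rows", "data": {"steps": [[[0,0,-0.0005,0,0,0,0.05],[0,0,0,0,0,0,0.05],[0,0,0,0,0,0,0.05],[0,0,0,0,0,0,0.05],[0,0,-0.005,0,0,0,0.05],[0,0,-0.015,0,0,0,0.05],[0,0,-0.03,0,0,0,0.05],[0,0,-0.035,0,0,0,0.05],[0,0,-0.02,0,0,0,0.05],[0,0,0,0,0,0,0.05]]]}}

```text
time: 8.98
eef_pos: [552.4, 167.6, 187.4]
eef_rot: [1.0, 0.006, 0.006, -0.001]
ft_force: [2.2, 0.1, -0.5]
grip_width: 50.4
grip_force: 0.0
```

Run:
```python
from h import *
show()
s=imaging.snapshot("wrist"); W=world(s)
m=(W[...,2]>92)&(W[...,2]<118)&(np.hypot(W[...,0]-549,W[...,1]-166)<35); w=W[m]
print("dial top",len(w),cv2.minAreaRect(w[:,:2].astype(np.float32)),np.nanmedian(w[:,2]))
e,v=np.linalg.eigh(np.cov(w[:,:2].T)); print("bar deg",np.degrees(np.arctan2(v[1,1],v[0,1])))
for side in(1,-1):
  m=(abs(W[...,0]-549)<20)&(abs(side*(W[...,1]-166)-59)<10)&(W[...,2]>78)&(W[...,2]<90); w=W[m]; print("hook",side,len(w),((np.nanmin(w,0)+np.nanmax(w,0))/2).round(1),np.ptp(w,0).round(1))
m=(abs(W[...,2]-60)<3)&(abs(W[...,1]-166)<90)&(abs(W[...,0]-545)<70); print("housing",np.nanpercentile(W[m],[.3,99.7],axis=0).round(1)); print(cv2.minAreaRect(W[m][:,:2].astype(np.float32)))
```

```text
t 8.98 tcp [552.4 167.6 187.4] psi 0.7 tilt 0.69 F [ 2.2  0.1 -0.5] w 50.4 gf 0.0
dial top 680 ((550.4098510742188, 166.20077514648438), (41.262142181396484, 13.664005279541016), 0.9539265036582947) 99.43841937195887
bar deg -178.55418257840853
hook 1 85 [549.4 224.3  79.9] [19.9  5.3  3.8]
hook -1 86 [550.6 107.7  80. ] [19.6  4.8  3.8]
housing [[500.1  91.5  57.2]
 [614.8 240.6  62.4]]
((557.1456909179688, 165.96157836914062), (116.21980285644531, 150.41709899902344), 0.3122941255569458)
```

Dial is home: top at z 99.4, bar within about 1° of the housing axis. Seat is at about (550,166), yaw about 0.6°. Now to the guard.

>>> {"op": "send_rows", "data": {"steps": [[[-0.001,0.038,0.002,0,0,0,0.05],[-0.001,0.038,0.002,0,0,0,0.05],[-0.001,0.038,0.002,0,0,0,0.05],[-0.001,0.038,0.002,0,0,0,0.05],[-0.001,0.038,0.002,0,0,0,0.05],[-0.001,0.038,0.002,0,0,0,0.05],[-0.001,0.038,0.002,0,0,0,0.05],[-0.001,0.038,0.002,0,0,0,0.05],[-0.001,0.038,0.002,0,0,0,0.05]]]}}

```text
time: 9.78
eef_pos: [541.5, -176.3, 160.6]
eef_rot: [1.0, 0.006, -0.002, -0.001]
ft_force: [0.9, -0.2, 0.2]
grip_width: 50.0
grip_force: 0.0
```

>>> {"op": "send_rows", "data": {"steps": [[[0,0,0,0,0,-7.03,0.05],[0,0,0,0,0,-7.03,0.05],[0,0,0,0,0,-7.03,0.05],[0,0,0,0,0,-7.03,0.05],[0,0,0,0,0,-7.03,0.05],[0,0,0,0,0,-7.03,0.05],[0,0,0,0,0,-7.03,0.05],[0,0,0,0,0,-7.03,0.05],[0,0,0,0,0,-7.03,0.05],[0,0,0,0,0,-7.03,0.05],[0,0,0,0,0,-7.03,0.05],[0,0,0,0,0,-7.03,0.05],[0,0,0,0,0,-7.03,0.05],[0,0,0,0,0,0,0.05],[0,0,0,0,0,0,0.05]]]}}

```text
time: 11.03
eef_pos: [542.1, -174.5, 161.2]
eef_rot: [0.695, 0.719, -0.0, -0.001]
ft_force: [0.3, -0.4, -0.6]
grip_width: 50.0
grip_force: 0.0
```

Run:
```python
from h import *
show()
s=imaging.snapshot("wrist"); W=world(s); save("f.png",s["frame"])
m=(W[...,2]>68)&(W[...,2]<80)&(np.hypot(W[...,0]-541,W[...,1]+175)<40); w=W[m]
c=cv2.minAreaRect(w[:,:2].astype(np.float32)); print("rib",len(w),c,np.nanmedian(w[:,2]))
e,v=np.linalg.eigh(np.cov(w[:,:2].T)); print("deg",np.degrees(np.arctan2(v[1,1],v[0,1])))
print("shift",plan([*c[0],52]))
```

```text
t 11.03 tcp [ 542.1 -174.5  161.2] psi 91.9 tilt 0.17 F [ 0.3 -0.4 -0.6] w 50.0 gf 0.0
rib 616 ((539.1279907226562, -173.71200561523438), (11.885414123535156, 43.825077056884766), 2.0845839977264404) 73.43612974293362
deg 93.21173236714509
shift [  0.9  -3.  109.5]
```

View pics/f.png

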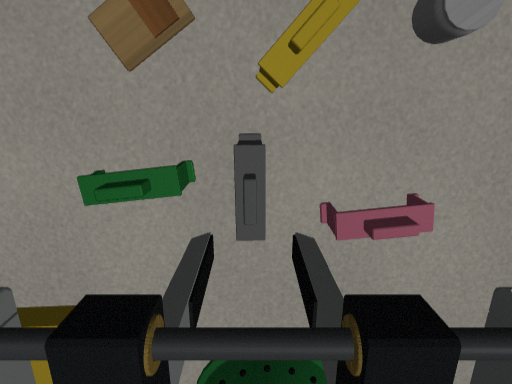

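The wrist view shows the grey guard at (250,190) under the fingers, with green (125,185) and pink (378,220) well clear. I'll go down and grip the rib.

>>> {"op": "send_rows", "data": {"steps": [[[0.001,-0.0027,0.02,0,0,0,0.05],[0,0,0.02,0,0,0,0.05],[0,0,0.02,0,0,0,0.05],[0,0,0.02,0,0,0,0.05],[0,0,0.014,0,0,0,0.05],[0,0,0.009,0,0,0,0.05],[0,0,0.005,0,0,0,0.05],[0,0,0,0,0,0,0.05],[0,0,0,0,0,0,0.005],[0,0,0,0,0,0,0.005],[0,0,0,0,0,0,0.005],[0,0,0,0,0,0,0.005],[0,0,0,0,0,0,0.005],[0,0,0,0,0,0,0.005],[0,0,0,0,0,0,0.005],[0,0,0,0,0,0,0.005]]], "newtons": 40}}

```text
time: 12.42
eef_pos: [540.6, -174.1, 55.2]
eef_rot: [0.694, 0.72, 0.0, 0.0]
ft_force: [-0.1, 0.1, 0.9]
grip_width: 11.5
grip_force: 40.0
```

>>> {"op": "send_rows", "data": {"steps": [[[0,0,-0.006,0,0,0,0.005],[0,0,-0.015,0,0,0,0.005],[0,0,-0.025,0,0,0,0.005],[0,0,-0.025,0,0,0,0.005],[0,0,-0.025,0,0,0,0.005],[0,0,-0.015,0,0,0,0.005],[0,0,-0.009,0,0,0,0.005],[0.01,0.001,0,0,0,0,0.005],[0.025,0.0015,0,0,0,0,0.005],[0.035,0.002,0,0,0,0,0.005],[0.035,0.002,0,0,0,0,0.005],[0.035,0.002,0,0,0,0,0.005],[0.035,0.002,0,0,0,0,0.005],[0.035,0.002,0,0,0,0,0.005],[0.035,0.002,0,0,0,0,0.005],[0.035,0.002,0,0,0,0,0.005],[0.035,0.002,0,0,0,0,0.005],[0.02,0.002,0,0,0,1.3,0.005],[0.005,0.001,0,0,0,0,0.005],[0,0,0,0,0,0,0.005]]]}}

```text
time: 14.08
eef_pos: [548.2, 168.2, 173.3]
eef_rot: [0.701, 0.713, -0.001, -0.001]
ft_force: [0.1, -1.0, -0.6]
grip_width: 11.9
grip_force: 40.0
```

Run:
```python
from h import *
show()
s=imaging.snapshot("wrist"); W=world(s); save("g.png",s["frame"])
_,p,M,psi=pose()
L=(W-p)@M   # tool frame
for a,b in((-10,12),(-4,4),(35,70)):
  pass
z=L[...,2]
print(np.histogram(z[(abs(L[...,0])<80)&(abs(L[...,1])<25)],bins=np.arange(-30,120,5)))
m=(z>-4)&(z<11)&(abs(L[...,0])<70)&(abs(L[...,1])<18); print("plate",m.sum(),np.nanpercentile(L[m],[1,99],axis=0).round(1))
print("shift",plan([550,166,165]))
```

```text
t 14.08 tcp [548.2 168.2 173.3] psi 90.99 tilt 0.17 F [ 0.1 -1.  -0.6] w 11.9 gf 40.0
(array([ 215,  205, 1560,  210,  165,  115,   53, 3051,   55,   59,   40,
         37,   53,   48,   35,   56,  295,    0,    0,    0,   37,    8,
          2,    0,   94,   82,   55,   31, 1689]), array([-30, -25, -20, -15, -10,  -5,   0,   5,  10,  15,  20,  25,  30,
        35,  40,  45,  50,  55,  60,  65,  70,  75,  80,  85,  90,  95,
       100, 105, 110, 115]))
plate 3189 [[-45.8 -15.   -2.8]
 [ 50.4  14.3   9.3]]
shift [-0.9  1.6  8.5]
```

View pics/g.png

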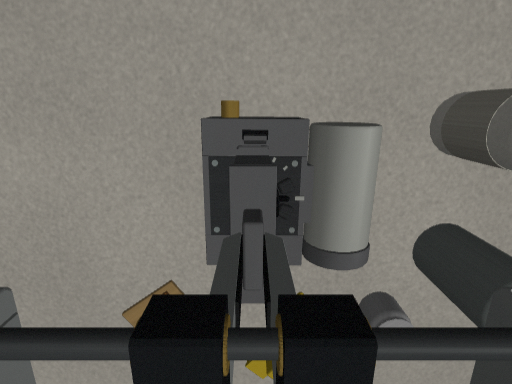

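The wrist view shows the guard held over the dial: plate (252,230), far hook (256,135), nose (283,198) by the ridge (299,198). I'll correct sideways and lower to just above the hooks.

>>> {"op": "send_rows", "data": {"steps": [[[-0.003,0.0018,0,0,0,0.4,0.005],[0,0,0.01,0,0,0,0.005],[0,0,0.01,0,0,0,0.005],[0,0,0.008,0,0,0,0.005],[0,0,0.002,0,0,0,0.005],[0,0,0,0,0,0,0.005],[0,0,0,0,0,0,0.005]]]}}

```text
time: 14.72
eef_pos: [551.3, 163.2, 144.5]
eef_rot: [0.705, 0.709, -0.0, -0.0]
ft_force: [0.5, -0.2, -1.1]
grip_width: 11.8
grip_force: 40.0
```

Run:
```python
from h import *
show()
s=imaging.snapshot("wrist"); W=world(s)
_,p,M,psi=pose()
m=(abs(W[...,2]-(p[2]-7))<3.5)&(abs(W[...,0]-550)<18)&(abs(W[...,1]-166)<75);w=W[m]; print("plate",len(w),np.nanpercentile(w,[.5,99.5],axis=0).round(1), "y end",np.nanmax(w[:,1]))
m=(abs(W[...,0]-550)<20)&(abs(W[...,1]-166-59)<12)&(W[...,2]>76)&(W[...,2]<84); w=W[m]; print("hook L",len(w),np.nanpercentile(w,[1,99],axis=0).round(1))
m=(abs(W[...,0]-550)<20)&(abs(W[...,1]-166-55)<8)&(W[...,2]>84)&(W[...,2]<100); w=W[m]; print("foot",len(w),np.nanpercentile(w,[1,99],axis=0).round(1))
m=(abs(W[...,2]-60)<3)&(abs(W[...,0]-520)<15); print("housing y",np.nanpercentile(W[m][:,1],[.5,99.5]))
```

```text
t 14.72 tcp [551.3 163.2 144.5] psi 90.36 tilt 0.05 F [ 0.5 -0.2 -1.1] w 11.8 gf 40.0
plate 3064 [[536.3 115.6 135.4]
 [565.9 212.3 139.9]] y end 212.37374964998196
hook L 163 [[538.9 221.9  76.1]
 [558.3 227.3  82. ]]
foot 288 [[539.4 213.3  91.5]
 [562.5 219.3  95.2]]
housing y [ 93.7514334 240.3374118]
```

>>> {"op": "send_rows", "data": {"steps": [[[0.0026,-0.001,0,0,0,0,0.005],[0,0,0.003,0,0,0,0.005],[0,0,0.003,0,0,0,0.005],[0,0,0,0,0,0,0.005],[0,0,0,0,0,0,0.005]]]}}

```text
time: 15.18
eef_pos: [550.2, 166.2, 138.6]
eef_rot: [0.705, 0.71, -0.0, -0.0]
ft_force: [0.3, 0.4, -0.3]
grip_width: 11.4
grip_force: 40.0
```

Run:
```python
from h import *
show()
s=imaging.snapshot("wrist"); W=world(s)
_,p,M,psi=pose()
m=(abs(W[...,2]-(p[2]-7))<3.5)&(abs(W[...,0]-550)<18)&(abs(W[...,1]-166)<75);w=W[m]; print("plate",len(w),np.nanpercentile(w,[.5,99.5],axis=0).round(1))
m=(abs(W[...,0]-550)<20)&(abs(W[...,1]-166-59)<12)&(W[...,2]>76)&(W[...,2]<83); w=W[m]; print("hook L",len(w),np.nanpercentile(w,[1,99],axis=0).round(1))
m=(abs(W[...,0]-550)<20)&(abs(W[...,1]-166-55)<8)&(W[...,2]>84)&(W[...,2]<100); w=W[m]; print("foot",len(w),np.nanpercentile(w,[1,99],axis=0).round(1))
```

```text
t 15.18 tcp [550.2 166.2 138.6] psi 90.4 tilt 0.04 F [ 0.3  0.4 -0.3] w 11.4 gf 40.0
plate 3065 [[535.2 118.4 129.3]
 [564.8 215.2 133.4]]
hook L 182 [[539.5 222.5  76.7]
 [558.5 227.2  81.4]]
foot 411 [[538.  215.   85.7]
 [561.3 222.2  99.8]]
```

>>> {"op": "send_rows", "data": {"steps": [[[0,0,0.003,0,0,0,0.005],[0,0,0.003,0,0,0,0.005],[0,0,0.002,0,0,0,0.005],[0,0,0.002,0,0,0,0.005],[0,0,0.002,0,0,0,0.005],[0,0,0.002,0,0,0,0.005],[0,0,0.002,0,0,0,0.005],[0,0,0.002,0,0,0,0.005],[0,0,0,0,0,0,0.005]]]}}

```text
time: 15.98
eef_pos: [550.8, 166.1, 120.7]
eef_rot: [0.705, 0.709, 0.0, 0.0]
ft_force: [2.0, 0.5, 0.6]
grip_width: 11.3
grip_force: 40.0
```

>>> {"op": "send_rows", "data": {"steps": [[[0,0,0.002,0,0,0,0.005],[0,0,0.002,0,0,0,0.005],[0,0,0.002,0,0,0,0.005],[0,0,0.001,0,0,0,0.005],[0,0,0,0,0,0,0.005],[0,0,0,0,0,0,0.005]]]}}

```text
time: 16.48
eef_pos: [549.7, 166.0, 115.2]
eef_rot: [0.705, 0.71, -0.001, -0.0]
ft_force: [-3.6, -0.7, 10.2]
grip_width: 11.7
grip_force: 40.0
```

>>> {"op": "send_rows", "data": {"steps": [[[0,0,0.0015,0,0,0,0.005],[0,0,0.0015,0,0,0,0.005],[0,0,0,0,0,0,0.005],[0,0,0,0,0,0,0.005]]]}}

```text
time: 16.82
eef_pos: [550.0, 166.0, 115.1]
eef_rot: [0.705, 0.71, -0.001, -0.0]
ft_force: [-8.5, -1.7, 22.1]
grip_width: 11.7
grip_force: 40.1
```

Run:
```python
from h import *
show()
s=imaging.snapshot("wrist"); W=world(s)
m=(abs(W[...,2]-107)<8)&(abs(W[...,0]-550)<14)&(W[...,1]>185)&(W[...,1]<211);w=W[m]; print("plate top z (want 108)",len(w),np.nanmedian(w,0).round(1))
m=(abs(W[...,0]-549)<20)&(abs(W[...,1]-225)<12)&(W[...,2]>77)&(W[...,2]<84); w=W[m]; print("hook L (rest 221.7-227)",len(w),np.nanpercentile(w,[1,99],axis=0).round(1))
```

```text
t 16.82 tcp [550.  166.  115.1] psi 90.41 tilt 0.07 F [-8.5 -1.7 22.1] w 11.7 gf 40.1
plate top z (want 108) 1781 [550.1 198.6 107.6]
hook L (rest 221.7-227) 239 [[538.9 214.8  77.1]
 [559.9 227.2  83.8]]
```

Fully seated: z doesn't move with 22 N applied, and the plate top is at 107.6. I'll relax, release and retreat.

>>> {"op": "send_rows", "data": {"steps": [[[0,0.001,-0.003,0,0,0,0.005],[0,0,0,0,0,0,0.04],[0,0,0,0,0,0,0.04],[0,0,0,0,0,0,0.04],[0,0,0,0,0,0,0.04],[0,0,-0.005,0,0,0,0.04],[0,0,-0.015,0,0,0,0.04],[0,0,-0.03,0,0,0,0.04],[0,0,-0.03,0,0,0,0.04],[0,0,-0.02,0,0,0,0.04],[0,0,0,0,0,0,0.04],[0,0,0,0,0,0,0.04]]]}}

```text
time: 17.87
eef_pos: [552.4, 166.3, 215.4]
eef_rot: [0.705, 0.709, 0.001, 0.001]
ft_force: [-1.0, 0.0, -0.6]
grip_width: 39.9
grip_force: 0.0
```

Run:
```python
from h import *
show()
s=imaging.snapshot("wrist"); W=world(s); save("i.png",s["frame"])
m=(W[...,2]>128)&(W[...,2]<140)&(np.hypot(W[...,0]-550,W[...,1]-166)<40); w=W[m]
print("rib top (want z 134)",len(w),cv2.minAreaRect(w[:,:2].astype(np.float32)),np.nanmedian(w[:,2]))
for side in(1,-1):
  m=(abs(W[...,0]-549)<20)&(abs(side*(W[...,1]-166)-59)<10)&(W[...,2]>78)&(W[...,2]<90); w=W[m]; print("hook",side,len(w),((np.nanmin(w,0)+np.nanmax(w,0))/2).round(1),np.ptp(w,0).round(1))
```

```text
t 17.87 tcp [552.4 166.3 215.4] psi 90.39 tilt 0.18 F [-1.   0.  -0.6] w 39.9 gf 0.0
rib top (want z 134) 661 ((551.8367309570312, 166.4085693359375), (11.740839004516602, 44.26441192626953), 0.5143240690231323) 133.36156113141533
hook 1 126 [551.  221.1  84. ] [24.1 11.8 12. ]Traceback (most recent call last):
  File "<stdin>", line 7, in <module>
    res = np.fmin.reduce(a, axis=axis, out=out, **kwargs)
ValueError: zero-size array to reduction operation fmin which has no identity
```

View pics/i.png

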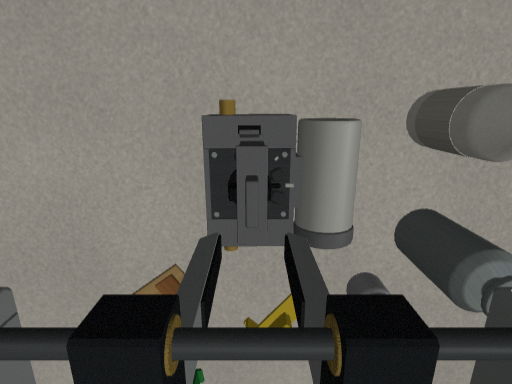

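The wrist view shows the guard astride the dial (252,190) with the nose at the ridge (289,185). The near hook is hidden, so I'll check that both ends are level from the other cameras.

Run:
```python
from h import *
for n in("wrist","top","side"):
  s=imaging.snapshot(n); W=world(s)
  m=(abs(W[...,2]-107)<6)&(abs(W[...,0]-551)<14)&(abs(W[...,1]-166)<48); w=W[m]
  for lo,hi in((118,140),(192,214)):
    k=w[(w[:,1]>lo)&(w[:,1]<hi)]; print(n,"plate z",lo,len(k),np.nanmedian(k[:,2]).round(1) if len(k) else None)
  m=(abs(W[...,2]-133)<4)&(abs(W[...,0]-551)<14)&(abs(W[...,1]-166)<26); w=W[m]
  if len(w)>10: print(n,"rib slope",np.polyfit(w[:,1],w[:,2],1).round(3))
  for side in(1,-1):
    m=(abs(W[...,0]-550)<20)&(abs(side*(W[...,1]-166)-59)<7)&(W[...,2]>74)&(W[...,2]<86); w=W[m]
    if len(w): print(n,"hook",side,len(w),np.nanpercentile(w,[2,98],axis=0).round(1).tolist())
  if n=="side": save("j.png",cv2.resize(s["frame"][120:220,180:310],(780,600),interpolation=cv2.INTER_CUBIC))
```

```text
wrist plate z 118 497 107.7
wrist plate z 192 721 107.6
wrist rib slope [-3.00000e-03  1.33887e+02]
wrist hook 1 117 [[539.3, 221.6, 74.6], [558.1, 226.8, 81.4]]
top plate z 118 73 106.6
top plate z 192 0 None
top rib slope [ -0.    132.769]
top hook -1 15 [[544.2, 104.3, 74.2], [561.4, 110.7, 81.7]]
side plate z 118 36 107.7
side plate z 192 13 108.1
side rib slope [8.00000e-03 1.31398e+02]
side hook 1 2 [[540.7, 221.7, 75.9], [541.2, 223.2, 78.5]]
side hook -1 21 [[540.5, 103.4, 74.1], [558.9, 111.8, 83.8]]
```

View pics/j.png

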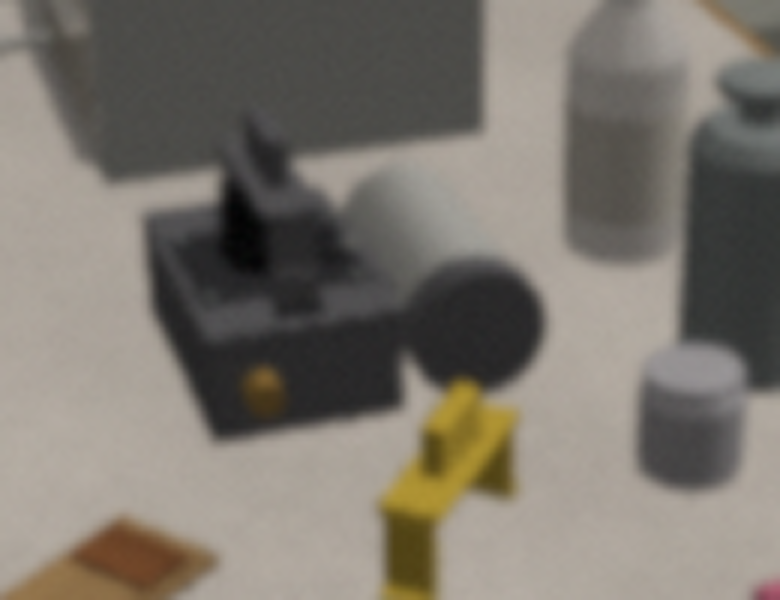

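The side crop shows the guard seated on the housing at (275,210), with the near hook upright at its foot (298,290). The plate is level at both ends (107.7 and 107.6) and both hooks are at their rest positions. Handing in.

```bash
python3 -c "
from h import *
print(order.close_job())"
```

```text
the job is handed in; nothing more can be done
None
```

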